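# Back off a tensioner screw of unknown hand

### The arm

A 6-joint arm with a two-finger parallel gripper is mounted at the origin on the work surface. World frame = base frame: x ahead of the robot, y to its left, z up, the work surface at z = 0. Lengths are in m, angles in rad, forces in N, time in s.
With the tool pointing down it reaches from about 0.425 to 0.95 m from the base axis. Payload 3.5 kg.
Tool frame: the origin (TCP) lies at the very end of the fingers, on their centre line; the grasp point (between the pads) lies 19 mm behind it; x points along the fingers, z is the direction in which the jaws open and shut, and the axes are right-handed (so a half turn about x gives the same grasp; the last joint's range is limited). The gripper opens to 85 mm and grips with 20 to 120 N. Pads are 22 mm wide; open, the fingers measure 114 mm over their backs; the gripper's body (76 mm by 85 mm) begins 54 mm behind the grasp point. The pads swing forward as they close: fully open they stand 13 mm farther back than shut.
Start: joints at [-1.327, 0.286, 1.577, -0, 1.279, -0.15], TCP at [0.259, -0.623, 0.231] pointing down, gripper open.
Joint ranges: [-2.77, 2.77], [-0.9, 2.22], [0.21, 2.48], [-1.53, 4.67], [0.24, 2.81], [-2.84, 2.84]. Speed limits (rad/s): [2.79, 2.79, 3.14, 3.14, 3.14, 3.14].

### API

Orientations are given as a unit quaternion [x, y, z, w].
In Python, from plant import ctrl, cams gives the robot as it stands.
- The arm moves only by the tool play_rows, never from a script. Its argument "rows" is a list of rows, each a list of 3 entries, a list of its own where there are three numbers: the opening in per cent of the stroke, from 0 (shut) to 100 (fully open), then the shift along the tool's x, y, z in units of 0.3 m (1.0 is 0.3 m), then the turn, a rotation vector about the tool's x, y, z in units of pi/2 rad (1.0 is pi/2 rad). A call has 1 to 10 rows; each row is the pose to reach, as a shift and turn from the pose commanded when the call began, along the tool's axes at that moment; what a row does not reach only later rows make up. A row lasts 1/12 s, in which the tool goes at most 41.7 mm and 7.16 degrees, less where a joint would pass 70% of its speed; a pose out of reach is approached as far as the arm can. A call with a number of a shift or a turn outside -1 to 1 is refused whole. A call with a gripper value outside its range is refused whole. The fingers move at their own pace and stop on an object; "force" is the grip in N (left out, the last holds). Time passes only in rows, so rows that repeat a pose let the fingers close. It gives the time, the measured TCP pose, the force and the opening at its end, in the units of the state.
- ctrl.get_state(): the state, without advancing time (a new reading comes with each control period).
- cams.read_camera(name): name is "side" or "top" or "wrist"; returns a dict with "color" (400x640x3 uint8, red, green, blue), "fx", "fy", "cx", "cy" (pixels), "view" (4x4, takes a point from world to camera coordinates). Camera axes: x right, y down, z forward; pixel columns grow to the right and rows downward; lengths in m; the calibration is good to about 2 mm. A picture is of the moment at which its call begins. There is no depth.
- ctrl.sign_off(): hands the job in, once; it reports no verdict.
The state is a dict: "time": time; "qpos": joint angles; "dq": joint speeds; "joint_efforts": joint torques, N m; "eef_pos": TCP position; "tcp_rot": TCP orientation; "contact_force": force on the tool from outside, world axes, zero at the start; "wrist_torque": the same for the moment, N m; "opening": opening from 0.0 (shut) to 1.0 (fully open).
Only numpy, scipy, OpenCV 4.12 (cv2) and the standard library are available. Lean on these libraries where they do the work, as an engineer would, in place of code of your own. Each camera call takes 0.05 s, during which the arm holds its last target. There are 200 camera calls.

### The job

Carry the blue splint tensioner by its housing, never by its knob, to the sprung cradle, set it down between the end posts and let go of it. Then take its black knob, find by feel which way the screw gives (it may be right- or left-handed) and back it off all the way to its far dead stop, never wringing the cradle more than about ten degrees. Leave the tensioner seated in the cradle and the other things where they are.

Things in the scene. Friction and masses are not known exactly. Their poses are not given: they have to be found in the camera images.
- tensioner: Blue plastic housing, 57 x 40 x 30 mm (x, y, z), loose, 0.2 to 0.38 kg with its knob, standing upright, knob on top. Origin at the centre of the housing, 15 mm above its underside; x runs along its length to a fixed yellow lug (12 mm wide, 8 mm high) that sticks out 14 mm from the middle of that end face; z up. Carried by the housing's 40 mm width, from above.
- knob: Round black knob, 36 mm across, 22 mm high, on a 4 mm stem: it spans 4 to 26 mm above the housing's top. Origin on its axis, half-way up, 30 mm above the housing's centre; z up its axis. Starts fully tight: one way it stops dead within 0.1 rad, the other way it turns 2.5 rad to a dead stop. Which way is free is drawn anew each time and cannot be seen. Running friction 0.05 N m. Nothing else stands at its level.
- cradle_seat (a point): Centre of the top of the cradle's floor, 14 mm above the counter; x along the cradle from end to end, z up. A 80 x 40 mm aluminium plate with open long sides. At each end two posts, 18 mm apart, 8 mm high, flaring outward up to 18 mm above the floor; 62 mm clear between the ends for the 57 mm housing; the lug passes between two posts. Either way round will do: seated, the housing's centre is 15 mm above this point.
- cradle (a joint): How far the cradle is wrung about the vertical on its fixed round base (dark, 100 mm across, 8 mm high), rad; 0 at rest, positive anticlockwise from above. Spring of 3 N m per rad: 0.3 N m wrings it 0.1 rad; it springs back. The seated housing turns some 0.13 rad before its corners bear on the posts.
- kidney_dish: Stainless kidney dish, about 80 x 155 x 30 mm, bystander. Origin under its middle.
- grip_exerciser: Red two-handled spring grip exerciser lying flat, about 140 x 90 x 22 mm, bystander. Origin under its middle.
- fingertip_cap: Black fingertip cap, 23 mm across and 26 mm high, bystander. Origin at the middle of its underside.
- pulley_wheel: Brass pulley wheel lying flat, 32 mm across and 9 mm high, bystander. Origin at the middle of its underside.
- stand: Fixed clear stand, 100 x 160 mm, with three coloured squares upright in it, 142 mm high, off to the left. Origin under its middle.
- knob_mark (a point): Outer end of the white line on the knob's top face, 16 mm from its axis. With the screw tight it points along the housing's x, to the yellow lug; backed right off it has turned 2.5 rad (143 degrees) from there, one way or the other. That takes at least two grasps.

How it is judged:
On the way:
1. the tensioner sits in the cradle and has been let go (horizontal distance between tensioner and cradle_seat below 0.01 m and z of tensioner in the frame of cradle_seat below 0.0175 m and angle between the x axis of tensioner and the x axis of cradle_seat, either way round below 0.18 rad and contact force between the fingers and tensioner below 0.1 N), for 0.2 s.
At the end, for the whole second after the job is handed in: The knob is backed off at least 2.29 rad from tight (mark over 10.5 mm behind the knob's axis along the housing); the tensioner rests upright and still on the cradle's floor, within 10 mm of its centre and 0.18 rad of its length, either way round; knob and housing are let go (x of knob_mark in the frame of tensioner below -0.0105 m and horizontal distance between tensioner and cradle_seat below 0.01 m and z of tensioner in the frame of cradle_seat below 0.0175 m and angle between tensioner's own z axis and vertical below 0.06 rad and angle between the x axis of tensioner and the x axis of cradle_seat, either way round below 0.18 rad and linear speed of tensioner below 0.02 m/s); the robot touches nothing.
It fails at once if the cradle is wrung more than 0.2 rad (value of joint cradle above 0.2 rad or value of joint cradle below -0.2 rad).
It fails at once if the knob is gripped while the tensioner is not in the cradle (contact force between the fingers and knob above 2 N and (horizontal distance between tensioner and cradle_seat above 0.02 m or z of tensioner in the frame of cradle_seat above 0.026 m)).
It fails at once if a bystander is pushed more than 30 mm (distance of any of kidney_dish, grip_exerciser, fingertip_cap, pulley_wheel from where it was at the start of the episode above 0.03 m).
It also fails if it takes over 72 s, if anything falls off the work surface, if the arm or the gripper's body presses on something with over 40 N, if the wrist force passes 120 N, or if a joint passes its speed limit or range.

## Working session

There is one attempt and no reset: what is moved stays moved. The work goes in short steps, Python scripts to look and compute and a tool call to move; the robot and the scene stay as the last step left them, time stands still between calls to the robot, and variables do not carry over. Pictures are saved under pics/ and viewed, about 8 in all and at most 12, crops included, and the job is handed in when it is done.

Besides the shell and the picture viewer there is one more tool, called after "Emit:" as a command line: name --argument value ..., lists and objects as JSON in quotes. play_rows: Moves the arm, as the interface text tells. Shifts and turns lie within -1 to 1; 1 stands for 0.3 m of shift or pi/2 rad of turn. Its arguments: {"type":"object","properties":{"rows":{"type":"array"},"force":{"type":"number"}},"required":["rows"]}

```bash
mkdir -p pics
cat > h.py <<'E'
import numpy as np, cv2, json
from plant import ctrl, cams
from scipy.spatial.transform import Rotation as R
def snap(name,fn,crop=None,scale=1):
    c=cams.read_camera(name); im=c["color"][:,:,::-1].copy()
    cv2.imwrite(f"pics/{fn}_raw.png",im)
    np.savez(f"pics/{fn}.npz",K=[c["fx"],c["fy"],c["cx"],c["cy"]],V=c["view"])
    if crop: x0,y0,x1,y1=crop; im=im[y0:y1,x0:x1]
    if scale!=1: im=cv2.resize(im,None,fx=scale,fy=scale,interpolation=cv2.INTER_CUBIC)
    cv2.imwrite(f"pics/{fn}.png",im); return c
def w(fn,u,v,z):
    d=np.load(f"pics/{fn}.npz"); fx,fy,cx,cy=d["K"]; V=d["V"]
    r=V[:3,:3].T@np.array([(u-cx)/fx,(v-cy)/fy,1]); o=-V[:3,:3].T@V[:3,3]
    return o+r*(z-o[2])/r[2]
def px(fn,p):
    d=np.load(f"pics/{fn}.npz"); fx,fy,cx,cy=d["K"]; V=d["V"]
    q=V[:3,:3]@np.array(p)+V[:3,3]; return np.array([fx*q[0]/q[2]+cx,fy*q[1]/q[2]+cy])
def st():
    s=ctrl.get_state(); return s
def delta(pos,rot=None):
    s=st(); r=R.from_quat(s["tcp_rot"]); 
    print("shift/0.3",np.round(r.inv().apply(np.array(pos)-s["eef_pos"])/0.3,3))
E
python3 - <<'E'
from h import *
s=st(); print(s); print(R.from_quat(s["tcp_rot"]).as_matrix().round(3))
a=snap("top","top1"); b=snap("side","side1")
for n in("top1","side1"):
    d=np.load(f"pics/{n}.npz");print(d["K"],d["V"].round(3).tolist())
E
```

```text
{'time': 0.0, 'qpos': array([-1.32702225e+00,  2.87198900e-01,  1.57816129e+00, -3.29907326e-06,
        1.27859795e+00, -1.49974726e-01]), 'dq': array([-2.12897716e-05, -1.50189591e-03, -2.54017999e-04,  1.25463521e-03,
        2.69637291e-05, -6.81098638e-04]), 'joint_efforts': array([-2.63592110e-04, -4.05983520e+01, -2.92623192e+01, -1.09725784e-04,
        5.83546178e-03,  8.93445275e-06]), 'eef_pos': array([ 0.25884945, -0.62269153,  0.22993352]), 'tcp_rot': array([ 0.39310046,  0.58876288, -0.39197611,  0.58752449]), 'contact_force': array([ 0.19125894, -0.89428223,  0.56038054]), 'wrist_torque': array([-0.02267674,  0.04728752,  0.01121785]), 'opening': 0.9997456416360198}
[[-0.001  0.923  0.384]
 [ 0.002  0.384 -0.923]
 [-1.     0.    -0.002]]
[375.05690421 375.05690421 322.53292338 195.44383582] [[-0.031, -1.0, 0.004, 0.122], [-0.995, 0.03, -0.099, 0.561], [0.098, -0.007, -0.995, 0.874], [0.0, 0.0, 0.0, 1.0]]
[452.00212053 452.00212053 325.74411875 198.59738983] [[0.99, -0.14, -0.002, -0.528], [-0.073, -0.501, -0.862, 0.179], [0.12, 0.854, -0.507, 0.936], [0.0, 0.0, 0.0, 1.0]]
```

View pics/top1.png

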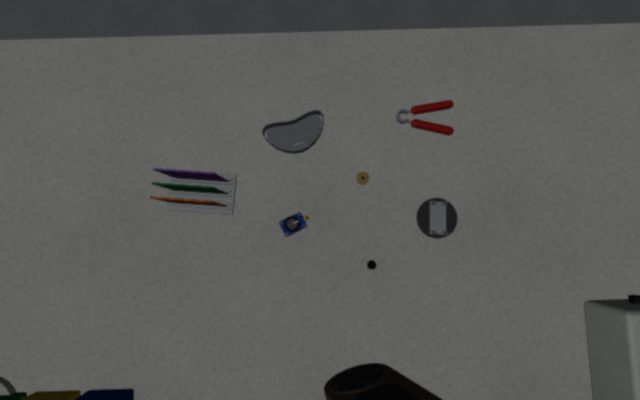

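The top view shows the tensioner at (293,225) with its lug to the upper right at (307,217). The cradle is at (437,217) with its length roughly along image columns. The cap is at (371,265), the pulley at (362,178), the dish at (295,132) and the exerciser at (428,117).

Run:
```python
from h import *
im=cv2.imread("pics/top1_raw.png"); hsv=cv2.cvtColor(im,cv2.COLOR_BGR2HSV)
def cen(m,box):
    x0,y0,x1,y1=box; k=np.zeros(m.shape,np.uint8); k[y0:y1,x0:x1]=255; m=m&k
    p=cv2.findNonZero(m); return p[:,0].mean(0), cv2.minAreaRect(p), len(p)
bl=cen(cv2.inRange(hsv,(95,120,30),(130,255,255)),(260,195,330,255)); print("blue",bl)
ye=cen(cv2.inRange(hsv,(15,120,80),(35,255,255)),(270,195,330,255)); print("yel",ye)
print(w("top1",*bl[1][0],0.03), w("top1",*ye[0],0.019), "knob?",w("top1",293,224,0.056))
print("r",np.linalg.norm(w("top1",*bl[1][0],0.03)[:2]))
print([w("top1",u,v,0.0).round(3)[:2] for u,v in((437,217),(371,265),(362,178))], w("top1",437.5,217.5,0.014))
# plate: brighter inside base
g=cv2.cvtColor(im,cv2.COLOR_BGR2GRAY)
c=np.hstack([cv2.resize(im[195:255,260:330],None,fx=5.5,fy=5.5,interpolation=cv2.INTER_CUBIC),cv2.resize(im[187:247,402:472],None,fx=5.5,fy=5.5,interpolation=cv2.INTER_CUBIC)])
cv2.imwrite("pics/c1.png",cv2.convertScaleAbs(c,alpha=1.6))
```

```text
blue (array([293.08163265, 224.27891156]), ((292.4000244140625, 223.800048828125), (15.205260276794434, 22.360679626464844), 63.43495178222656), 147)
yel (array([305. , 218.2]), ((304.9615478515625, 218.19227600097656), (3.605551242828369, 2.4961509704589844), 56.3099365234375), 10)
[0.4985209  0.17825188 0.03      ] [0.51133437 0.14843054 0.019     ] knob? [0.49735445 0.17490726 0.056     ]
r 0.5294306544797731
[array([ 0.505, -0.176]), array([ 0.393, -0.008]), array([0.608, 0.005])] [ 0.50341442 -0.17281465  0.014     ]
```

View pics/c1.png

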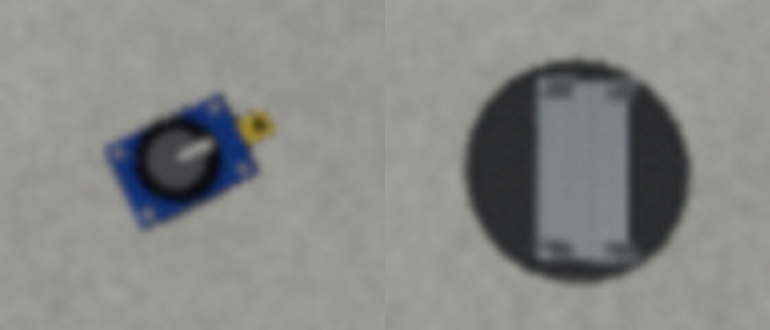

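Emit:
play_rows --rows '[[100,[-0.07,0.655,-0.54],[-0.7,0,0]],[100,[-0.07,0.655,-0.54],[-0.7,0,0]],[100,[-0.07,0.655,-0.54],[-0.7,0,0]],[100,[-0.07,0.655,-0.54],[-0.7,0,0]],[100,[-0.07,0.655,-0.54],[-0.7,0,0]],[100,[-0.07,0.655,-0.54],[-0.7,0,0]],[100,[-0.07,0.655,-0.54],[-0.7,0,0]],[100,[-0.07,0.655,-0.54],[-0.7,0,0]],[100,[-0.07,0.655,-0.54],[-0.7,0,0]],[100,[-0.07,0.655,-0.54],[-0.7,0,0]]]'

```text
time: 0.93
eef_pos: [0.3785, -0.3976, 0.2519]
tcp_rot: [0.027, 0.707, -0.026, 0.706]
contact_force: [-0.3, 0.1, 0.4]
opening: 1.003
```

Emit:
play_rows --rows '[[100,[0,0.78,0.345],[-0.325,0,0]],[100,[0,0.78,0.345],[-0.325,0,0]],[100,[0,0.78,0.345],[-0.325,0,0]],[100,[0,0.78,0.345],[-0.325,0,0]],[100,[0,0.78,0.345],[-0.325,0,0]],[100,[0,0.78,0.345],[-0.325,0,0]],[100,[0,0.78,0.345],[-0.325,0,0]],[100,[0,0.78,0.345],[-0.325,0,0]],[100,[0,0.78,0.345],[-0.325,0,0]],[100,[0,0.78,0.345],[-0.325,0,0]]]'

```text
time: 1.77
eef_pos: [0.4991, -0.1742, 0.252]
tcp_rot: [-0.151, 0.691, 0.151, 0.691]
contact_force: [0.4, -0.7, -0.4]
opening: 0.998
```

Run:
```python
from h import *
s=st(); print(s["eef_pos"],R.from_quat(s["tcp_rot"]).as_matrix().round(3),s["qpos"].round(2))
snap("wrist","wr1"); print(px("wr1",[0.503,-0.173,0.014]))
d=np.load("pics/wr1.npz");print(d["K"],d["V"].round(3).tolist())
```

```text
[ 0.49906352 -0.17423753  0.25204341] [[-0.001 -0.417  0.909]
 [-0.     0.909  0.417]
 [-1.     0.    -0.001]] [-0.53 -0.06  1.91 -0.    1.29 -0.96]
[320.12738606 168.431034  ]
[328.12608339 328.12608339 316.82349173 201.58183499] [[0.909, 0.418, -0.001, -0.381], [0.4, -0.87, 0.287, -0.395], [0.119, -0.261, -0.958, 0.294], [0.0, 0.0, 0.0, 1.0]]
```

View pics/wr1.png

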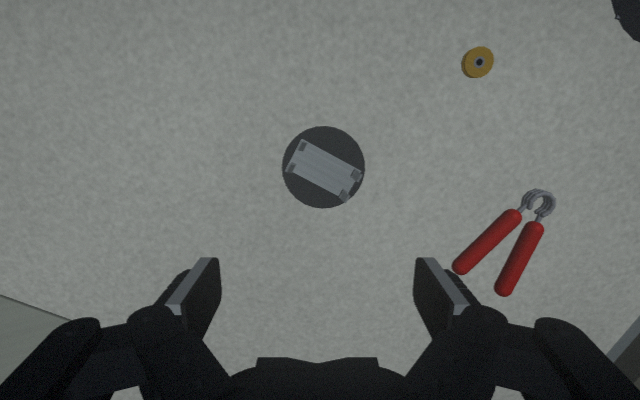

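The wrist view shows the cradle base disc around (323,167), with the plate tilted inside it and the dark posts at its corners. The pulley and exerciser are well clear of it. I'll measure the cradle pose here.

Run:
```python
from h import *
g=cv2.cvtColor(cv2.imread("pics/wr1_raw.png"),cv2.COLOR_BGR2GRAY)
sub=g[110:225,265:385]
print(g[140,310],g[150,350],g[170,325],g[200,310],g[120,280])
t,_=cv2.threshold(sub,0,255,cv2.THRESH_OTSU)
m=np.zeros_like(g); m[110:225,265:385]=(sub<85)*255
cs,_=cv2.findContours(m,cv2.RETR_EXTERNAL,cv2.CHAIN_APPROX_NONE); c=max(cs,key=cv2.contourArea)
el=cv2.fitEllipse(c); print(t,"base",el,w("wr1",*el[0],0.008))
disc=np.zeros_like(g); cv2.ellipse(disc,(el[0],(el[1][0]-6,el[1][1]-6),el[2]),255,-1)
for th in(75,85,95):
    p=((g>th)&(disc>0)).astype(np.uint8)*255
    pts=cv2.findNonZero(p)[:,0].astype(float)
    W=np.array([w("wr1",u,v,0.014)[:2] for u,v in pts]).astype(np.float32)
    r=cv2.minAreaRect(W*1000); e,v=np.linalg.eigh(np.cov(W.T)); 
    print(th,len(W),"mean",W.mean(0),"rect",r,"pca",np.degrees(np.arctan2(v[1,1],v[0,1])),np.sqrt(12*e))
```

```text
53 51 112 49 132
92.0 base ((322.92999267578125, 166.6866912841797), (80.77916717529297, 81.85741424560547), 65.72747802734375) [ 0.50568912 -0.17071503  0.008     ]
75 2228 mean [ 0.5068764  -0.17218909] rect ((508.2728576660156, -174.15045166015625), (43.30945587158203, 83.13265228271484), 86.22924041748047) pca 177.07429478069497 [0.03996827 0.07934973]
85 2076 mean [ 0.50542855 -0.1721175 ] rect ((508.3070068359375, -173.96481323242188), (42.56464385986328, 83.08780670166016), 86.22541809082031) pca 177.0511900202907 [0.03894659 0.07521496]
95 1971 mean [ 0.5056356  -0.17215554] rect ((506.4909362792969, -173.30459594726562), (41.10477066040039, 78.86437225341797), 86.5281753540039) pca 176.5749868021152 [0.03818511 0.07219235]
```

Emit:
play_rows --rows '[[100,[0,0.98,0.5],[0,0,0]],[100,[0,0.98,0.5],[0,0,0]],[100,[0,0.98,0.5],[0,0,0]],[100,[0,0.98,0.5],[0,0,0]],[100,[0,0.98,0.5],[0,0,0]],[100,[0,0.98,0.5],[0,0,0]],[100,[0,0.98,0.5],[0,0,0]],[100,[0,0.98,0.5],[0,0,0]],[100,[0,0.98,0.5],[0,0,0]],[100,[0,0.98,0.5],[0,0,0]]]'

```text
time: 2.65
eef_pos: [0.5125, 0.157, 0.2522]
tcp_rot: [-0.152, 0.691, 0.152, 0.69]
contact_force: [0.2, -0.7, -0.6]
opening: 1.0
```

Run:
```python
from h import *
snap("wrist","wr2"); print(px("wr2",[0.4985,0.177,0.03]))
im=cv2.imread("pics/wr2_raw.png"); hsv=cv2.cvtColor(im,cv2.COLOR_BGR2HSV)
def pts(m,z):
    n,l,s,c=cv2.connectedComponentsWithStats(m); k=1+np.argmax(s[1:,4]); print(s[k],c[k])
    q=np.argwhere(l==k)[:,::-1]; return np.array([w("wr2",u,v,z)[:2] for u,v in q]).astype(np.float32)
b=pts(cv2.inRange(hsv,(95,120,25),(130,255,255)),0.03); r=cv2.minAreaRect(b*1000); print("blue",r)
y=pts(cv2.inRange(hsv,(15,120,60),(35,255,255)),0.019); print("yel",y.mean(0))
cv2.imwrite("pics/wr2c.png",cv2.resize(im[60:260,200:440],None,fx=3,fy=3,interpolation=cv2.INTER_CUBIC))
```

```text
[312.732716   149.25871748]
[299 123  36  23 440] [316.38409091 130.39090909]
blue ((494.7079162597656, 194.35581970214844), (38.210601806640625, 23.599380493164062), 22.31013298034668)
[325 286  22  23 333] [335.55555556 296.78678679]
yel [0.6067253  0.01291421]
```

View pics/wr2c.png

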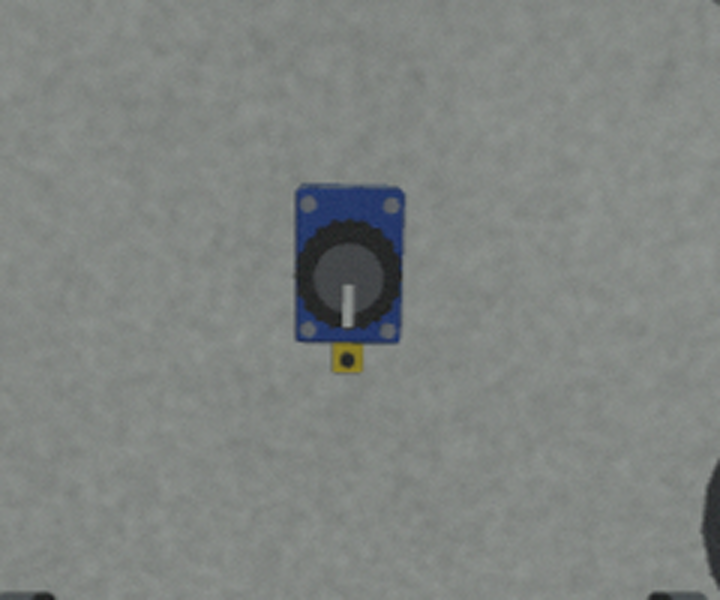

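The crop shows the tensioner with its lug pointing down. Its top-face corners are at about (297,188), (404,189), (400,341) and (296,340), and the lug is at (347,358).

Run:
```python
from h import *
f=lambda u,v,z:w("wr2",u/3+200-.33,v/3+60-.33,z)
C=[f(u,v,.03)[:2] for u,v in((297,188),(404,189),(400,341),(296,340))]
for i in range(4): print(C[i].round(4),np.linalg.norm(C[i]-C[(i+1)%4]).round(4))
m=np.mean(C,0); d=(C[2]+C[3]-C[0]-C[1]); L=f(347,358,.019)[:2]; print("c",m,np.degrees(np.arctan2(d[1],d[0])),"lug",L,np.linalg.norm(L-m),np.degrees(np.arctan2(*(L-m)[::-1])))
e=C[1]+C[2]-C[0]-C[3]; print(np.degrees(np.arctan2(e[1],e[0])))
print("knob", f(349,276,.056))
s=st();z=R.from_quat(s["tcp_rot"]).as_matrix()[:,2]; print("jaw yaw",np.degrees(np.arctan2(z[1],z[0])))
delta([m[0],m[1],.10])
```

```text
[0.4725 0.197 ] 0.0387
[0.5078 0.213 ] 0.0559
[0.5307 0.162 ] 0.0393
[0.4949 0.1458] 0.0559
c [0.50146817 0.17942718] -66.09288577426545 lug [0.51629055 0.14528539] 0.037220490196925804 -66.53232455590461
24.352716818856457
knob [0.5014307  0.17947993 0.056     ]
jaw yaw 24.771248678557754
shift/0.3 [ 0.507  0.087 -0.001]
```

Emit:
play_rows --rows '[[100,[0.2,0.087,0],[0,0,0]],[100,[0.3,0.087,0],[0,0,0]],[100,[0.4,0.087,0],[0,0,0]],[100,[0.5,0.087,0],[0,0,0]],[100,[0.58,0.087,0],[0,0,0]],[100,[0.66,0.087,0],[0,0,0]],[100,[0.73,0.087,0],[0,0,0]],[100,[0.78,0.087,0],[0,0,0]],[100,[0.81,0.087,0],[0,0,0]],[100,[0.81,0.087,0],[0,0,0]]]' --force 40

```text
time: 3.53
eef_pos: [0.5002, 0.1782, 0.0072]
tcp_rot: [-0.151, 0.692, 0.151, 0.689]
contact_force: [-0.2, 0.6, 0.3]
opening: 1.001
```

Emit:
play_rows --rows '[[70,[0,0,0],[0,0,0]],[55,[0,0,0],[0,0,0]],[50,[0,0,0],[0,0,0]],[40,[0,0,0],[0,0,0]],[30,[0,0,0],[0,0,0]],[30,[0,0,0],[0,0,0]],[30,[0,0,0],[0,0,0]],[30,[0,0,0],[0,0,0]],[30,[0,0,0],[0,0,0]],[30,[0,0,0],[0,0,0]]]' --force 40

```text
time: 4.37
eef_pos: [0.5022, 0.1805, 0.0108]
tcp_rot: [-0.152, 0.69, 0.152, 0.691]
contact_force: [-1.9, -1.4, 6.6]
opening: 0.458
```

Emit:
play_rows --rows '[[30,[-0.05,0,0],[0,0,0]],[30,[-0.15,0,0],[0,0,0]],[30,[-0.25,0,0],[0,0,0]],[30,[-0.3,0,0],[0,0,0]],[30,[-0.3,0,0],[0,0,0]],[30,[-0.3,-0.1,-0.048],[0,0,0]],[30,[-0.3,-0.2,-0.096],[0,0,0]],[30,[-0.3,-0.3,-0.144],[0,0,0]],[30,[-0.3,-0.4,-0.19],[0,0,0]],[30,[-0.3,-0.5,-0.24],[0,0,0]]]'

```text
time: 5.2
eef_pos: [0.4973, 0.0132, 0.0971]
tcp_rot: [-0.152, 0.692, 0.153, 0.69]
contact_force: [1.1, 0.3, -3.1]
opening: 0.458
```

Emit:
play_rows --rows '[[30,[0,-0.06,-0.025],[-0.075,0,0]],[30,[0,-0.12,-0.05],[-0.15,0,0]],[30,[0,-0.2,-0.08],[-0.225,0,0]],[30,[0,-0.28,-0.11],[-0.3,0,0]],[30,[0,-0.35,-0.14],[-0.375,0,0]],[30,[0,-0.42,-0.17],[-0.45,0,0]],[30,[0,-0.48,-0.2],[-0.525,0,0]],[30,[0,-0.54,-0.225],[-0.6,0,0]],[30,[0,-0.568,-0.238],[-0.66,0,0]],[30,[0,-0.568,-0.238],[-0.698,0,0]]]'

```text
time: 6.03
eef_pos: [0.5046, -0.1719, 0.0971]
tcp_rot: [-0.489, 0.51, 0.491, 0.509]
contact_force: [-0.3, 0.2, -2.7]
opening: 0.459
```

Run:
```python
from h import *
snap("wrist","wr3"); s=st(); print(s["eef_pos"],s["contact_force"],s["opening"],s["wrist_torque"],s["qpos"].round(2))
z=R.from_quat(s["tcp_rot"]).as_matrix();print(z.round(3)); z=z[:,2]; print("jaw yaw",np.degrees(np.arctan2(z[1],z[0])))
```

```text
[ 0.50437279 -0.17088755  0.09693432] [-0.56915817  0.08489813 -3.16459043] 0.4542757838077616 [-0.00919572  0.00936146 -0.0126472 ] [-0.52  0.13  2.02  0.    0.99 -2.05]
[[-0.003 -0.999  0.038]
 [ 0.002  0.038  0.999]
 [-1.     0.003  0.002]]
jaw yaw 87.81778365005482
```

View pics/wr3.png

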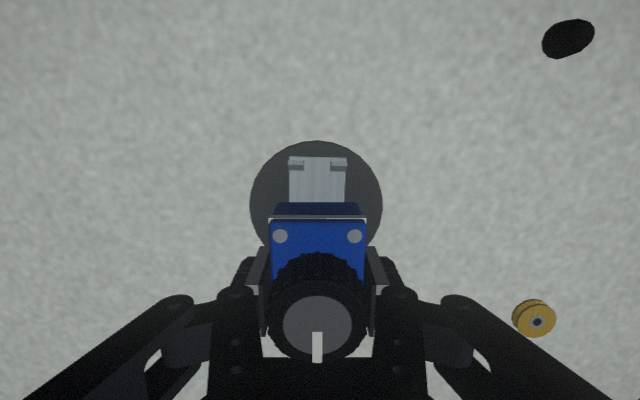

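The wrist view shows the housing held level. Its rear top edge is at row 219 (columns 269–367) and the knob top is at (318,325) with its mark pointing down. The cradle plate's near end is at row 157 (columns 289–347), with posts at (296,164) and (339,164).

Run:
```python
from h import *
a,b=w("wr3",269,219,.1162),w("wr3",367,219,.1162); print("edge",a,b,"-> cx",(a+b)[0]/2+.0285,"cy",(a+b)[1]/2,"width",np.linalg.norm(a-b))
k=w("wr3",318,325,.1422); print("knob",k)
c,d=w("wr3",289,157,.014),w("wr3",347,157,.014); print("plate",c,d,np.linalg.norm(c-d),"cx",(c+d)[0]/2+.04,"cy",(c+d)[1]/2+.002*-1)
print("yaw plate end", np.degrees(np.arctan2(*(c-d)[:2])))
print("px of predicted plate end corners", px("wr3",[.506-.04,-.1715+.022,.014]),px("wr3",[.506-.04,-.1715-.018,.014]))
g=cv2.cvtColor(cv2.imread("pics/wr3_raw.png"),cv2.COLOR_BGR2GRAY)
m=np.zeros_like(g); m[120:215,230:400]=(g[120:215,230:400]<95)*255
el=np.argwhere(m[140:200]>0)
rows=[(140+r,np.where(m[140+r])[0][[0,-1]]) for r in range(5,60,5)]
P=np.array([w("wr3",u,r,.008)[:2] for r,us in rows for u in us])
A=np.c_[2*P,np.ones(len(P))]; s=np.linalg.lstsq(A,(P**2).sum(1),rcond=None)[0]; print("base",s[:2],np.sqrt(s[2]+s[:2]@s[:2]))
```

```text
edge [ 0.47567392 -0.18984195  0.1162    ] [ 0.47721243 -0.15053131  0.1162    ] -> cx 0.5049431767335526 cy -0.1701866298976341 width 0.039340743096010045
knob [ 0.50668709 -0.17143152  0.1422    ]
plate [ 0.46654717 -0.18952876  0.014     ] [ 0.4681158 -0.149418   0.014    ] 0.040141420112943194 cx 0.5073314870793417 cy -0.1714733793480639
yaw plate end -177.76044862257137
px of predicted plate end corners [346.84165058 153.95004892] [288.99153118 156.20995613]
base [ 0.50505207 -0.17272163] 0.04847368540210383
```

Emit:
play_rows --rows '[[30,[0.04,-0.0045,-0.003],[0.01,0,0]],[30,[0.09,-0.0045,-0.003],[0.01,0,0]],[30,[0.13,-0.0045,-0.003],[0.01,0,0]],[30,[0.16,-0.0045,-0.003],[0.01,0,0]],[30,[0.185,-0.0045,-0.003],[0.01,0,0]],[30,[0.205,-0.0045,-0.003],[0.01,0,0]],[30,[0.22,-0.0045,-0.003],[0.01,0,0]],[30,[0.23,-0.0045,-0.003],[0.01,0,0]],[30,[0.235,-0.0045,-0.003],[0.01,0,0]],[30,[0.235,-0.0045,-0.003],[0.01,0,0]]]'

```text
time: 6.92
eef_pos: [0.5072, -0.1716, 0.0289]
tcp_rot: [-0.486, 0.514, 0.485, 0.514]
contact_force: [0.1, 0.1, -2.7]
opening: 0.461
```

Emit:
play_rows --rows '[[30,[0.006,0,0],[0,0,0]],[30,[0.012,0,0],[0,0,0]],[30,[0.012,0,0],[0,0,0]],[30,[0.012,0,0],[0,0,0]]]'

```text
time: 7.25
eef_pos: [0.5071, -0.1715, 0.0253]
tcp_rot: [-0.486, 0.514, 0.485, 0.514]
contact_force: [-0.5, 0.2, -4.1]
opening: 0.457
```

Emit:
play_rows --rows '[[30,[0.003,0,0],[0,0,0]],[30,[0.006,0,0],[0,0,0]],[30,[0.006,0,0],[0,0,0]],[30,[0.006,0,0],[0,0,0]]]'

```text
time: 7.58
eef_pos: [0.5073, -0.1716, 0.0248]
tcp_rot: [-0.485, 0.514, 0.486, 0.514]
contact_force: [-4.0, 0.3, 5.6]
opening: 0.458
```

Run:
```python
from h import *
s=st();print(s["eef_pos"],s["contact_force"])
c=snap("side","sd2"); u,v=px("sd2",[.506,-.172,.03]).astype(int); print(u,v)
im=cv2.imread("pics/sd2_raw.png")[max(0,v-75):v+75,u-100:u+100]; cv2.imwrite("pics/sd2.png",cv2.resize(im,None,fx=4,fy=4,interpolation=cv2.INTER_CUBIC))
```

```text
[ 0.50727412 -0.17161812  0.02476486] [-3.99213373  0.32946421  5.62598417]
324 308
```

View pics/sd2.png

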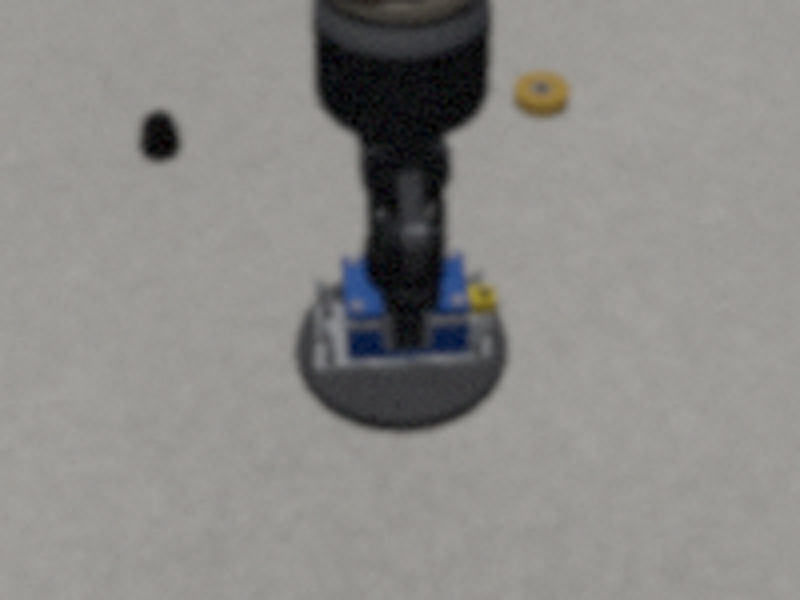

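The side crop shows the housing between the posts but closer to the right (+x) posts than the left ones. That agrees with the -4 N in x, so I'll ease it back about 2 mm before letting go.

Emit:
play_rows --rows '[[30,[0,0.003,0],[0,0,0]],[30,[0,0.006,0],[0,0,0]],[30,[0,0.006,0],[0,0,0]],[30,[0.002,0.006,0],[0,0,0]],[30,[0.002,0.006,0],[0,0,0]]]'

```text
time: 8.05
eef_pos: [0.5069, -0.1719, 0.0247]
tcp_rot: [-0.486, 0.514, 0.484, 0.515]
contact_force: [-0.2, 2.3, 9.5]
opening: 0.454
```

Emit:
play_rows --rows '[[55,[0,0,0],[0,0,0]],[70,[0,0,0],[0,0,0]],[90,[0,0,0],[0,0,0]],[90,[0,0,0],[0,0,0]],[90,[0,0,0],[0,0,0]],[90,[-0.08,0,0],[0,0,0]],[90,[-0.18,0,0],[0,0,0]],[90,[-0.28,0,0],[0,0,0]],[90,[-0.4,0.0,0],[0,0,0]],[90,[-0.4,0.0,0],[0,0,0]]]'

```text
time: 8.88
eef_pos: [0.5094, -0.1737, 0.1507]
tcp_rot: [-0.49, 0.513, 0.481, 0.515]
contact_force: [1.1, 0.0, 0.8]
opening: 0.904
```

Run:
```python
from h import *
s=st();print(s["eef_pos"],s["contact_force"],s["wrist_torque"],s["opening"])
snap("wrist","wr4"); im=cv2.imread("pics/wr4_raw.png"); cv2.imwrite("pics/wr4.png",cv2.resize(im[120:400,160:480],None,fx=2.4,fy=2.1,interpolation=cv2.INTER_CUBIC)); print(px("wr4",[.506,-.172,.044]))
```

```text
[ 0.50935077 -0.17365606  0.15069686] [1.05733583 0.03360435 0.75585274] [0.01241784 0.00167635 0.03710745] 0.9038735106873518
[319.40250633 193.2144037 ]
```

View pics/wr4.png

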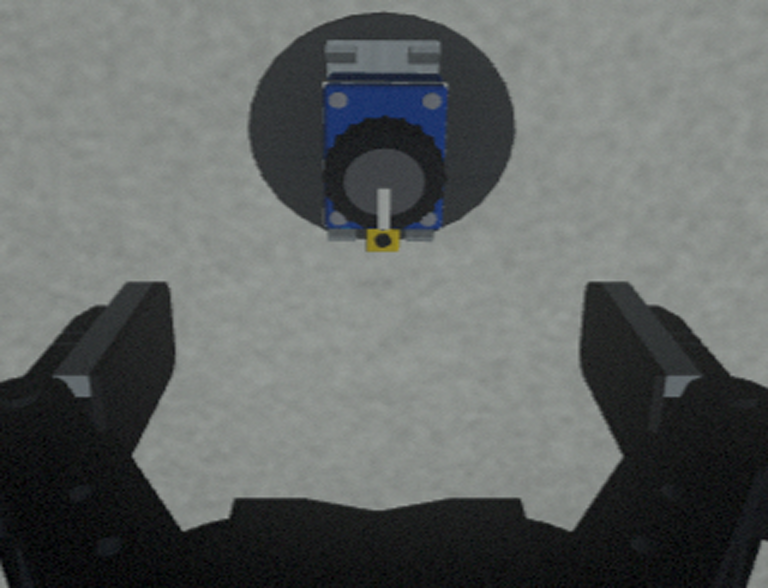

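The housing is released between the posts, with the lug between the two near posts. In the crop, the knob top is at (384,182), the rear top edge is at row 82 (columns 323–446) and the mark points to the lug.

Run:
```python
from h import *
f=lambda u,v,z:w("wr4",u/2.4+160-.3,v/2.1+120-.25,z)
a,b=f(323,82,.044),f(446,82,.044); print(a,b,np.linalg.norm(a-b),a[0]/2+b[0]/2+.0285)
c,d=f(323,230,.044),f(443,230,.044); print("front",c,d,"len",np.linalg.norm((c+d-a-b)/2))
k=f(384,182,.07); print("knob",k)
p,q=f(326,40,.014),f(440,40,.014); print("plate",(p+q)/2+[.04,0,0],np.linalg.norm(p-q))
s=st(); m=R.from_quat(s["tcp_rot"]).as_matrix(); print(m.round(3),np.degrees(np.arctan2(m[1,2],m[0,2])),s["qpos"].round(3))
delta([.5065,-.172,.05])
```

```text
[ 0.47764213 -0.18968796  0.044     ] [ 0.47981053 -0.15059635  0.044     ] 0.03915170394888923 0.5072263289311507
front [ 0.53546876 -0.19415813  0.044     ] [ 0.53766577 -0.15338021  0.044     ] len 0.05795454493217004
knob [ 0.50840555 -0.17193522  0.07      ]
plate [ 0.50706084 -0.16997467  0.014     ] 0.0399276772240496
[[ 0.008 -0.998  0.057]
 [-0.005  0.057  0.998]
 [-1.    -0.009 -0.005]] 86.73996351968351 [-0.517  0.063  1.993 -0.     1.075 -2.031]
shift/0.3 [0.325 0.008 0.004]
```

Emit:
play_rows --rows '[[70,[0,0.005,0.005],[0.65,0,0]],[70,[0,0.005,0.005],[0.65,0,0]],[70,[0,0.005,0.005],[0.65,0,0]],[70,[0,0.005,0.005],[0.65,0,0]],[70,[0,0.005,0.005],[0.65,0,0]],[70,[0,0.005,0.005],[0.65,0,0]],[70,[0,0.005,0.005],[0.65,0,0]],[70,[0,0.005,0.005],[0.65,0,0]],[70,[0,0.005,0.005],[0.65,0,0]],[70,[0,0.005,0.005],[0.65,0,0]]]' --force 20

```text
time: 9.77
eef_pos: [0.5031, -0.1695, 0.1415]
tcp_rot: [-0.173, 0.686, 0.174, 0.685]
contact_force: [0.2, -0.8, -0.8]
opening: 0.7
```

Emit:
play_rows --rows '[[70,[0.05,0,0],[0.65,0,0]],[70,[0.1,0,0],[0.65,0,0]],[70,[0.1,0,0],[0.65,0,0]],[70,[0.1,0,0],[0.65,0,0]],[70,[0.1,0,0],[0.65,0,0]],[70,[0.1,0,0],[0.65,0,0]],[70,[0.1,0,0],[0.65,0,0]],[70,[0.1,0,0],[0.65,0,0]],[70,[0.1,0,0],[0.65,0,0]],[70,[0.1,0,0],[0.65,0,0]]]'

```text
time: 10.6
eef_pos: [0.5035, -0.1696, 0.1123]
tcp_rot: [0.183, 0.683, -0.183, 0.683]
contact_force: [0.2, -0.4, 0.2]
opening: 0.699
```

Run:
```python
from h import *
s=st(); m=R.from_quat(s["tcp_rot"]).as_matrix(); print(m.round(3),np.degrees(np.arctan2(m[1,2],m[0,2])),s["qpos"].round(3),s["wrist_torque"])
delta([.5078,-.172,.05])
```

```text
[[-0.001  0.501  0.866]
 [ 0.     0.866 -0.501]
 [-1.    -0.    -0.001]] -30.055841503827526 [-0.516  0.105  2.021 -0.     1.017  0.009] [ 0.00964052  0.01829393 -0.00684925]
shift/0.3 [0.208 0.    0.016]
```

Emit:
play_rows --rows '[[70,[0.05,0,0.016],[0,0,0]],[70,[0.1,0,0.016],[0,0,0]],[70,[0.14,0,0.016],[0,0,0]],[70,[0.17,0,0.016],[0,0,0]],[70,[0.19,0,0.016],[0,0,0]],[70,[0.205,0,0.016],[0,0,0]],[70,[0.205,0,0.016],[0,0,0]],[60,[0.205,0,0.016],[0,0,0]],[50,[0.205,0,0.016],[0,0,0]],[50,[0.205,0,0.016],[0,0,0]]]' --force 20

```text
time: 11.43
eef_pos: [0.5085, -0.1725, 0.0521]
tcp_rot: [0.184, 0.682, -0.185, 0.683]
contact_force: [0.2, -0.7, -0.0]
opening: 0.499
```

Emit:
play_rows --rows '[[45,[0,0,0],[0,0,0]],[42,[0,0,0],[0,0,0]],[36,[0,0,0],[0,0,0]],[30,[0,0,0],[0,0,0]],[30,[0,0,0],[0,0,0]],[30,[0,0,0],[0,0,0]],[30,[0,0,0],[0,0,0]]]' --force 20

```text
time: 12.02
eef_pos: [0.5079, -0.1721, 0.0519]
tcp_rot: [0.185, 0.683, -0.185, 0.682]
contact_force: [-2.9, 0.9, 5.8]
opening: 0.408
```

Run:
```python
from h import *
s=st(); print(s["eef_pos"],s["contact_force"],s["wrist_torque"],s["opening"])
```

```text
[ 0.50791525 -0.17214     0.05188576] [-2.85462674  0.94723166  5.80254296] [0.25887949 0.57117908 0.00734991] 0.40822593273305696
```

Emit:
play_rows --rows '[[30,[0,0,0],[-0.03,0,0]],[30,[0,0,0],[-0.06,0,0]],[30,[0,0,0],[-0.09,0,0]],[30,[0,0,0],[-0.11,0,0]],[30,[0,0,0],[-0.11,0,0]],[30,[0,0,0],[-0.11,0,0]]]'

```text
time: 12.52
eef_pos: [0.5079, -0.1721, 0.0519]
tcp_rot: [0.125, 0.696, -0.125, 0.696]
contact_force: [-3.2, 1.6, 5.1]
opening: 0.409
```

Run:
```python
from h import *
s=st(); m=R.from_quat(s["tcp_rot"]).as_matrix(); print(s["eef_pos"],s["contact_force"],s["wrist_torque"],s["opening"],np.degrees(np.arctan2(m[1,2],m[0,2])))
```

```text
[ 0.50791962 -0.17210235  0.05188511] [-3.17420001  1.57580737  5.06870232] [ 0.26030338  0.52145425 -0.01456316] 0.4086893190959681 -20.367613315071083
```

Emit:
play_rows --rows '[[30,[0,0,0],[-0.02,0,0]],[30,[0,0,0],[-0.04,0,0]],[30,[0,0,0],[-0.06,0,0]],[30,[0,0,0],[-0.06,0,0]]]'

```text
time: 12.85
eef_pos: [0.5079, -0.1721, 0.0519]
tcp_rot: [0.092, 0.701, -0.092, 0.701]
contact_force: [-2.3, 0.9, 6.1]
opening: 0.411
```

Run:
```python
from h import *
s=st(); m=R.from_quat(s["tcp_rot"]).as_matrix(); print(s["eef_pos"],s["contact_force"],s["wrist_torque"],s["opening"],np.degrees(np.arctan2(m[1,2],m[0,2])))
```

```text
[ 0.50790796 -0.17210522  0.0518825 ] [-2.30038613  0.8657027   6.12454113] [ 0.25751843  0.46713434 -0.04479459] 0.4111815427597268 -14.913627736370513
```

Emit:
play_rows --rows '[[30,[0,0,0],[-0.02,0,0]],[30,[0,0,0],[-0.04,0,0]],[30,[0,0,0],[-0.05,0,0]],[30,[0,0,0],[-0.05,0,0]]]'

```text
time: 13.18
eef_pos: [0.5079, -0.1721, 0.0519]
tcp_rot: [0.064, 0.704, -0.064, 0.704]
contact_force: [-2.1, 2.9, 4.6]
opening: 0.412
```

Run:
```python
from h import *
s=st(); m=R.from_quat(s["tcp_rot"]).as_matrix(); print(s["eef_pos"],s["contact_force"],s["wrist_torque"],s["opening"],np.degrees(np.arctan2(m[1,2],m[0,2])))
snap("wrist","wr5"); snap("side","sd5")
a=cv2.imread("pics/wr5_raw.png")[160:400,200:440]
u,v=px("sd5",[.506,-.172,.03]).astype(int); b=cv2.imread("pics/sd5_raw.png")[v-45:v+45,u-45:u+45]
cv2.imwrite("pics/c5.png",np.hstack([cv2.resize(a,(400,400)),cv2.resize(b,(400,400),interpolation=cv2.INTER_CUBIC)]))
```

```text
[ 0.5079323  -0.17213296  0.05190039] [-2.11726164  2.86877756  4.57775658] [ 0.2528457   0.48793554 -0.05165741] 0.4122902820720574 -10.44144085037825
```

View pics/c5.png

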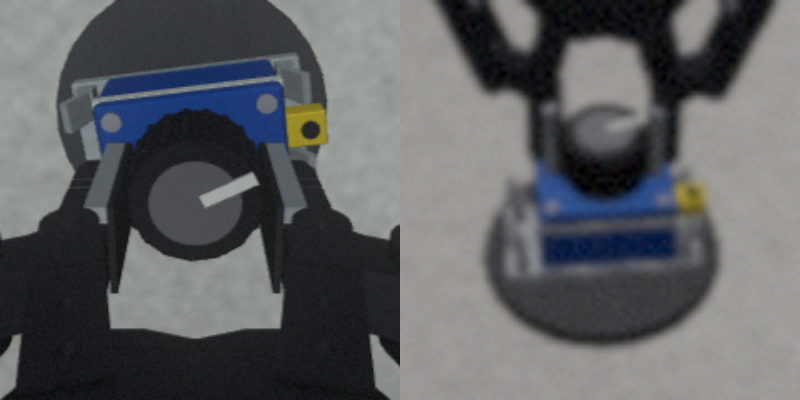

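The wrist crop shows the mark about 25° anticlockwise from the jaw axis. The housing is still in line with the cradle, and its rear edge and lug have not turned with the knob. The torque is only 0.05 N m after 0.34 rad, so anticlockwise is the free direction and I'll keep going that way.

Emit:
play_rows --rows '[[30,[0,0,0],[-0.06,0,0]],[30,[0,0,0],[-0.12,0,0]],[30,[0,0,0],[-0.18,0,0]],[30,[0,0,0],[-0.24,0,0]],[30,[0,0,0],[-0.3,0,0]],[30,[0,0,0],[-0.36,0,0]],[30,[0,0,0],[-0.42,0,0]],[30,[0,0,0],[-0.48,0,0]],[30,[0,0,0],[-0.53,0,0]],[30,[0,0,0],[-0.53,0,0]]]'

```text
time: 14.12
eef_pos: [0.508, -0.1721, 0.0519]
tcp_rot: [-0.227, 0.67, 0.227, 0.67]
contact_force: [-2.9, 1.5, 5.4]
opening: 0.412
```

```bash
cat > r.py <<'E'
from h import *
s=st(); m=R.from_quat(s["tcp_rot"]).as_matrix(); print(s["eef_pos"].round(4),s["contact_force"].round(1),s["wrist_torque"].round(3),s["opening"].round(3),np.degrees(np.arctan2(m[1,2],m[0,2])).round(1),s["qpos"].round(2)[5])
E
python3 r.py
```

```text
Traceback (most recent call last):
  File "r.py", line 2, in <module>
    s=st(); m=R.from_quat(s["tcp_rot"]).as_matrix(); print(s["eef_pos"].round(4),s["contact_force"].round(1),s["wrist_torque"].round(3),s["opening"].round(3),np.degrees(np.arctan2(m[1,2],m[0,2])).round(1),s["qpos"].round(2)[5])
                                                                                                                                        ^^^^^^^^^^^^^^^^^^
AttributeError: 'float' object has no attribute 'round'
```

```bash
sed -i 's/s\["opening"\].round(3)/round(s["opening"],3)/' r.py; python3 r.py
```

```text
[ 0.508  -0.1721  0.0519] [-2.9  1.5  5.4] [0.262 0.494 0.002] 0.412 37.4 -1.17
```

Emit:
play_rows --rows '[[30,[0,0,0],[-0.06,0,0]],[30,[0,0,0],[-0.12,0,0]],[30,[0,0,0],[-0.18,0,0]],[30,[0,0,0],[-0.24,0,0]],[30,[0,0,0],[-0.3,0,0]],[30,[0,0,0],[-0.36,0,0]],[30,[0,0,0],[-0.42,0,0]],[30,[0,0,0],[-0.48,0,0]],[30,[0,0,0],[-0.53,0,0]],[30,[0,0,0],[-0.53,0,0]]]'

```text
time: 14.95
eef_pos: [0.508, -0.1721, 0.0519]
tcp_rot: [-0.478, 0.521, 0.478, 0.521]
contact_force: [-2.1, 2.0, 5.4]
opening: 0.407
```

```bash
python3 r.py
```

```text
[ 0.508  -0.1721  0.0519] [-2.1  2.   5.4] [ 0.297  0.448 -0.044] 0.407 85.1 -2.0
```

Emit:
play_rows --rows '[[30,[0,0,0],[-0.04,0,0]],[30,[0,0,0],[-0.08,0,0]],[30,[0,0,0],[-0.12,0,0]],[30,[0,0,0],[-0.16,0,0]],[30,[0,0,0],[-0.2,0,0]],[30,[0,0,0],[-0.24,0,0]],[30,[0,0,0],[-0.24,0,0]]]'

```text
time: 15.53
eef_pos: [0.508, -0.1721, 0.0519]
tcp_rot: [-0.567, 0.422, 0.567, 0.422]
contact_force: [-3.1, 2.3, 4.8]
opening: 0.413
```

```bash
python3 r.py
```

```text
[ 0.508  -0.1721  0.0519] [-3.1  2.3  4.8] [ 0.201  0.419 -0.045] 0.413 106.6 -2.38
```

Emit:
play_rows --rows '[[30,[0,0,0],[-0.02,0,0]],[30,[0,0,0],[-0.04,0,0]],[30,[0,0,0],[-0.06,0,0]],[30,[0,0,0],[-0.08,0,0]],[30,[0,0,0],[-0.08,0,0]]]'

```text
time: 15.95
eef_pos: [0.508, -0.1721, 0.0519]
tcp_rot: [-0.592, 0.386, 0.592, 0.386]
contact_force: [-2.9, 1.5, 4.9]
opening: 0.406
```

```bash
python3 r.py
```

```text
[ 0.508  -0.1721  0.0519] [-2.9  1.5  4.9] [ 0.288  0.465 -0.038] 0.406 113.8 -2.5
```

Emit:
play_rows --rows '[[30,[0,0,0],[-0.02,0,0]],[30,[0,0,0],[-0.04,0,0]],[30,[0,0,0],[-0.06,0,0]],[30,[0,0,0],[-0.06,0,0]]]'

```text
time: 16.28
eef_pos: [0.5083, -0.1726, 0.0519]
tcp_rot: [0.61, -0.358, -0.609, -0.358]
contact_force: [-2.6, 0.6, 5.7]
opening: 0.414
```

```bash
python3 r.py
```

```text
[ 0.5083 -0.1726  0.0519] [-2.6  0.6  5.7] [ 0.017  0.386 -0.112] 0.414 119.1 -2.6
```

Emit:
play_rows --rows '[[30,[0,0,0],[-0.02,0,0]],[30,[0,0,0],[-0.04,0,0]],[30,[0,0,0],[-0.04,0,0]]]'

```text
time: 16.53
eef_pos: [0.508, -0.1731, 0.0519]
tcp_rot: [0.621, -0.339, -0.62, -0.338]
contact_force: [-3.0, -1.9, 4.6]
opening: 0.411
```

```bash
python3 r.py
```

```text
[ 0.508  -0.1731  0.0519] [-3.  -1.9  4.6] [-0.253  0.614 -0.274] 0.411 122.7 -2.66
```

Torque has climbed to 0.27 N m at 153° of tool turn, which is the far dead stop plus the housing play and about 0.09 rad of wring. I'll ease off the spring and release.

Emit:
play_rows --rows '[[30,[0,0,0],[0.02,0,0]],[30,[0,0,0],[0.04,0,0]],[30,[0,0,0],[0.06,0,0]],[30,[0,0,0],[0.06,0,0]]]'

```text
time: 16.87
eef_pos: [0.508, -0.1731, 0.0519]
tcp_rot: [0.604, -0.369, -0.603, -0.368]
contact_force: [-3.3, -0.9, 5.7]
opening: 0.408
```

```bash
python3 r.py
```

```text
[ 0.508  -0.1731  0.0519] [-3.3 -0.9  5.7] [-0.243  0.578 -0.033] 0.408 117.3 -2.56
```

Emit:
play_rows --rows '[[45,[0,0,0],[0,0,0]],[55,[0,0,0],[0,0,0]],[70,[0,0,0],[0,0,0]],[70,[0,0,0],[0,0,0]],[70,[-0.08,0,0],[0,0,0]],[70,[-0.18,0,0],[0,0,0]],[70,[-0.28,0,0],[0,0,0]],[70,[-0.36,0.0,0],[0,0,0]],[70,[-0.36,0.0,0],[0,0,0]],[70,[-0.36,0.0,0],[0,0,0]]]'

```text
time: 17.7
eef_pos: [0.509, -0.1727, 0.1611]
tcp_rot: [0.605, -0.368, -0.603, -0.368]
contact_force: [-0.7, 0.3, -0.2]
opening: 0.703
```

Run:
```python
from h import *
import runpy; runpy.run_path("r.py")
snap("wrist","wr6"); im=cv2.imread("pics/wr6_raw.png"); u,v=px("wr6",[.507,-.172,.044]).astype(int); print(u,v)
x0,y0=u-75,v-65
cv2.imwrite("pics/wr6.png",cv2.resize(im[y0:y0+130,x0:x0+150],None,fx=4.5,fy=4.5,interpolation=cv2.INTER_CUBIC)); print(x0,y0)
```

```text
[ 0.509  -0.1727  0.1611] [-0.7  0.3 -0.2] [ 0.001  0.01  -0.02 ] 0.703 117.3 -2.56
319 193
244 128
```

View pics/wr6.png

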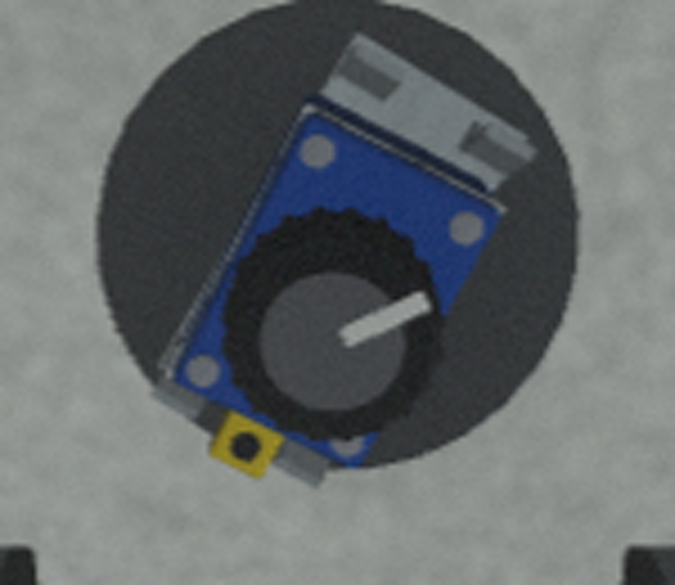

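The crop shows the housing flat between the posts, with its corners at (305,108), (503,210), (360,465) and (165,378). The knob centre is at (333,340) and the mark tip at (428,300). The plate's far end runs from (358,35) to (536,152).

Run:
```python
from h import *
f=lambda u,v,z:w("wr6",u/4.5+244-.4,v/4.5+128-.4,z)[:2]
C=[f(*p,.044) for p in((305,108),(503,210),(360,465),(168,378))]
print([np.linalg.norm(C[i]-C[(i+1)%4]).round(4) for i in range(4)],"c",np.mean(C,0).round(4))
ang=lambda d:np.degrees(np.arctan2(d[1],d[0])).round(1)
x=C[2]+C[3]-C[0]-C[1]; y=C[1]+C[2]-C[0]-C[3]; print("housing x",ang(x),"y-90",ang(y)-90)
k=f(333,340,.07); t=f(428,300,.07); print("knob",k,"mark",ang(t-k),np.linalg.norm(t-k))
h=np.radians(ang(x)); print("mark x in housing",(t-k)@[np.cos(h),np.sin(h)])
P=[f(358,35,.014),f(536,152,.014)]; d=P[1]-P[0]; n=np.array([d[1],-d[0]])/np.linalg.norm(d); print("plate end len",np.linalg.norm(d),"yaw",ang(n),"centre",np.mean(P,0)+.04*n)
```

```text
[np.float64(0.0399), np.float64(0.0553), np.float64(0.0397), np.float64(0.0563)] c [ 0.5073 -0.1734]
housing x 0.1 y-90 0.7999999999999972
knob [ 0.50796598 -0.17298061] mark 141.2 0.01707486317618581
mark x in housing -0.013286565161438203
plate end len 0.04203353041872126 yaw -5.4 centre [ 0.50807629 -0.17213609]
```

```bash
python3 -c "
from h import *
print(st()['time'],st()['contact_force']); print(ctrl.sign_off())"
```

```text
17.75 [-0.77639432  0.20211086 -0.52557296]
the job is handed in; nothing more can be done
None
```

I carried the tensioner to the cradle by its housing, let it go between the posts, then backed the knob off to its far dead stop and handed the job in at 17.75 s. `sign_off` gives no verdict, so the result rests on my own checks.

- **Which way the screw gives:** it is free anticlockwise. After 0.34 rad the torque was only about 0.05 N m and the housing had not turned with the knob.
- **Dead stop:** one grasp was enough, though the task expected at least two. Torque rose to 0.27 N m at about 153° of tool turn, which would wring the cradle about 0.09 rad. I inferred that from the torque and the spring rate, not from a picture. I then eased the spring off and released.
- **Last wrist picture:**

| Check | Measured | Required |
|---|---|---|
| Mark turned from the lug | about 141° (2.46 rad) | at least 2.29 rad |
| Mark behind the knob's axis | about 13 mm | over 10.5 mm |
| Housing off the cradle's centre | about 1.5 mm | below 10 mm |
| Housing turned from the cradle's length | 0.06–0.1 rad | below 0.18 rad |

- **Clear of the job:** the open gripper stood about 9 cm above the knob with no force beyond sensor noise. I steered clear of the other objects, but took no last picture of them.
- **Disagreements:** two readings of the cradle's angle differed (-3.1° and -5.4°), hence the range in the table. While seating, the housing first pressed on the far posts with about 4 N. I eased it back before letting go.

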